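# Pin a tag blank in its jig and hold the spring punch on the mark

## Task

On the bead-craft bench an aluminium tag blank lies in the nest of the sloping wooden jig. Take the short steel pin from the tool stand and push it fully home through the tag's hole into the jig, so that its flange sits on the tag, and let go of it; then take the long spring-nosed punch from the stand and hold it square to the sloping tag (not upright) with its tip inside the marked ring, pressed lightly so that the sprung nose is about half way in and never bottoms. Finish while holding the punch there, steady, and leave the tray, jar and pliers alone.

Things in the scene. Friction and masses are not known exactly. Their poses are not given: they have to be found in the camera images.
- jig: fixed light-wood jig, base 150 x 100 mm, its deck 130 x 80 mm sloping 20 degrees (0.35 rad), far end (+x of the jig) high; deck surface 54 mm above the table at its middle, 76 mm at the high end. Origin: centre of the underside on the table; z up, x horizontally up-slope.
- jig_nest (a point): point on the deck surface at the centre of the shallow nest (rim 4 mm high, 0.75 mm clearance round the tag) in which the tag lies. Orientation is the jig's (upright).
- tag: loose aluminium tag blank 90 x 50 x 4 mm, 48 g, lying in the nest. Origin: centre of its underside; x along its length, up the slope; z square to its face (so z leans 0.35 rad from vertical towards the jig's low end).
- tag_hole (a point): centre of the 11 mm through hole at the tag's upper end, on its top face (30 mm up-slope of the tag's centre). Under it a 10 mm hole, 30 mm deep and open below, goes square through the deck.
- tag_spot (a point): centre of the marked black ring (13 mm across, small cross in the middle) on the tag's top face, 22 mm down-slope of the tag's centre, 52 mm from the hole.
- stand: fixed plywood tool stand 70 x 150 x 50 mm high with two equal 13 mm through holes 80 mm apart in a row along its y. Origin: centre of the underside; z up. Pin and punch stand upright in the holes, either way round, their flanges resting on the stand's top.
- pin: loose steel pin, 60 g: shank 8 mm thick and 26 mm long with a tapered foot, flange 20 mm across and 4 mm thick, above it a plain cylindrical grip 14 mm across and 32 mm tall (top 36 mm above origin). The shorter of the two tools. Origin: on the axis at the underside of the flange; z along the axis towards the grip.
- pin_tip (a point): centre of the pin's foot, 26 mm below its origin.
- punch: loose steel spring punch, about 130 g: collar 24 mm across and 6 mm thick, above it a barrel 16 mm across up to 70 mm above origin with a 19 mm cap up to 78 mm; a sprung nose 9 mm thick, tapering to a 3 mm flat tip, stands 34 mm out below the collar. The taller of the two tools. Origin: on the axis at the underside of the collar; z along the axis towards the cap.
- punch_tip (a point): the tip of the punch's nose, 34 mm below the punch's origin when the nose is out; moves with the nose.
- punch_nose (a joint): how far the nose is pushed into the punch: 0 fully out, 0.014 m bottomed. Spring: about 1.5 N to start it moving plus 0.3 N per mm.
- bead_tray: loose white bead tray 90 x 120 x 25 mm, bystander. Origin: centre of the underside.
- jar: loose glass jar with brass lid, 56 mm across, 80 mm tall, bystander. Origin: centre of the underside.
- pliers: loose pliers with lilac handles, about 150 mm long, 12 mm thick, lying flat, bystander. Origin: at table height, near the middle.

How it is judged:
By the outcome, as a careful person would: the job done as asked, in the order asked, and still so for the second after the job is handed in, while the arm keeps its last pose, push and grip.
It also fails if it takes over 67 s, if anything falls off the work surface, if the arm or the gripper's body presses on something with over 40 N, if the wrist force passes 120 N, or if a joint passes its speed limit or range.

## Robot

A 6-joint arm with a two-finger parallel gripper is mounted at the origin on the work surface. World frame = base frame: x ahead of the robot, y to its left, z up, the work surface at z = 0. Lengths are in m, angles in degrees, forces in N, time in s.
With the tool pointing down it reaches from about 0.35 to 0.875 m from the base axis. Payload 4.2 kg.
Tool frame: the origin (TCP) lies midway between the tips of the shut fingers; the grasp point (between the pads) lies 19 mm behind it; z points along the fingers, y is the line along which they close (so a half turn about z gives the same grasp; the last joint's range is limited). The gripper opens to 87 mm and grips with 3 to 60 N. Pads are 19 mm wide; open, the fingers measure 117 mm over their backs; the gripper's body (75 mm by 190 mm) begins 51 mm behind the grasp point.
Start: joints at [84.03, 22.042, 0.453, 0, -68.411, -14.817], TCP at [0.222, 0.584, 0.223] pointing down, gripper open.
Joint ranges: [-179.83, 179.83], [-69.29, 118.12], [-61.27, 80.66], [-181.25, 117.63], [-171.15, -9.14], [-177.46, 177.46]. Speed limits (degrees/s): [159.86, 159.86, 180, 180, 180, 180].

## Interface

Orientations are given as a 3x3 rotation matrix whose columns are the frame's x, y, z axes.
In Python, from station import * gives the robot as it stands. The module is installed in compiled form; this text tells all that it offers.
- The arm moves only by the tool servo_tool, never from a script. Its argument "deltas" is a list of rows, each an object of numbers: "tx", "ty", "tz": the shift along the tool's x, y, z in mm; "ax", "ay", "az": the turn, a rotation vector about the tool's x, y, z in rad; "claw": the finger opening in mm, from 0 to 87. In form: [{"tx": .., "ty": .., "tz": .., "ax": .., "ay": .., "az": .., "claw": ..}, ...]. A call has 1 to 12 rows; each row is the pose to reach, as a shift and turn from the pose commanded when the call began, along the tool's axes at that moment; what a row does not reach only later rows make up. A row lasts 1/12 s, in which the tool goes at most 41.7 mm and 7.16 degrees, less where a joint would pass 70% of its speed; a pose out of reach is approached as far as the arm can. A call with a gripper value outside its range is refused whole. The fingers move at their own pace and stop on an object; the grip force is fixed at half the most. Time passes only in rows, so rows that repeat a pose let the fingers close. It gives the time, the measured TCP pose, the force, the opening and the grip force at its end, in the units of the state.
- sense(): the state, without advancing time (a new reading comes with each control period).
- capture(name): name is "side" or "top" or "wrist"; returns the picture (420x560x3 uint8, blue, green, red); there is no depth.
- calibration(name): a dict with "fx", "fy", "cx", "cy" (pixels), "cam_to_world" (4x4, takes a point from camera to world coordinates); the wrist camera has in their place "hand_eye" (4x4, takes a point from camera to tool coordinates, whose origin is the TCP and whose axes are the flange's). Camera axes: x right, y down, z forward; pixel columns grow to the right and rows downward; lengths in m; the calibration is good to about 2 mm. A picture is of the moment at which its call begins: read the wrist's pose just before it. calibration takes no time and is no camera call.
- finish_job(): hands the job in; it is judged then, once.
Trained networks look in the newest picture that a camera, given by its name, has taken for a name from the list of things; names that differ only in an ending like _2 or _b are one class to them, and where a whole thing is asked for, a point or a joint stands for the part that bears it (a point fixed in the world has none). Each returns a list of dicts, best first, with "confidence" (0 to 1); they miss things now and then, are a little off and sometimes report something else, mostly with a low value. They report only what shows in the picture. A call takes as long as a camera call.
- recognise(label, camera): "xyz" ([x, y, z] in m, in the coordinates of the camera as it stood for that picture, good to about 4 mm: the middle of the surface that is visible of it).
- trace(label, camera): "mask" (420x560 bool, what is visible of it).
The state is a dict: "time_s": time; "joints": joint angles; "joint_velocities": joint speeds; "effort": joint torques, N m; "tcp_pos": TCP position; "ee_rot": TCP orientation; "wrist_force": force on the tool from outside, world axes, zero at the start; "moment": the same for the moment, N m; "gripper_width": opening from 0.0 (shut) to 1.0 (fully open); "gripper_force": force on a finger pad.
Only numpy, scipy, OpenCV 4.12 (cv2) and the standard library are available. Lean on these libraries where they do the work, as an engineer would, in place of code of your own. Each camera call takes 0.05 s, during which the arm holds its last target. There are 200 camera calls.

## Working session

There is one attempt and no reset: what is moved stays moved. The work goes in short steps, Python scripts to look and compute and a tool call to move; the robot and the scene stay as the last step left them, time stands still between calls to the robot, and variables do not carry over. Pictures are saved under pics/ and viewed, at most 10 in all, crops included, and the job is handed in when it is done.

Besides the shell and the picture viewer there is one more tool, called as name(argument=value, ...), one argument or row to a line, values as JSON. servo_tool: Moves the arm, as the interface text tells. Its arguments: {"type":"object","properties":{"deltas":{"type":"array","items":{"type":"object","properties":{"tx":{"type":"number"},"ty":{"type":"number"},"tz":{"type":"number"},"ax":{"type":"number"},"ay":{"type":"number"},"az":{"type":"number"},"claw":{"type":"number"}}}}},"required":["deltas"]}

```bash
mkdir -p pics; cat > h.py <<'E'
from station import *
import numpy as np, cv2
def cw(n,s=None):
    c=calibration(n)
    if n=="wrist":
        s=s or sense(); T=np.eye(4); T[:3,:3]=s["ee_rot"]; T[:3,3]=s["tcp_pos"]
        return c,T@np.array(c["hand_eye"])
    return c,np.array(c["cam_to_world"])
def ray(n,u,v,T=None,c=None):
    if T is None: c,T=cw(n)
    d=T[:3,:3]@np.array([(u-c["cx"])/c["fx"],(v-c["cy"])/c["fy"],1]); return T[:3,3],d
def onz(n,u,v,z,T=None,c=None):
    o,d=ray(n,u,v,T,c); return o+d*(z-o[2])/d[2]
def proj(n,P,T=None,c=None):
    if T is None: c,T=cw(n)
    p=np.linalg.inv(T)@np.append(P,1); return np.array([c["fx"]*p[0]/p[2]+c["cx"],c["fy"]*p[1]/p[2]+c["cy"]])
E
python3 - <<'E'
from h import *
np.set_printoptions(precision=4,suppress=True)
s=sense();print(s["time_s"],s["tcp_pos"],s["ee_rot"],s["wrist_force"])
for n in ["side","top","wrist"]:
    im=capture(n);cv2.imwrite(f"pics/{n}0.png",im)
    c,T=cw(n,s);print(n,c["fx"],c["cx"],c["cy"]);print(T)
    for l in ["jig","tag","tag_hole","tag_spot","stand","pin","punch","bead_tray","jar","pliers"]:
        r=recognise(l,n)[:2]
        print(l,[((T@np.append(q["xyz"],1))[:3].round(4),round(q["confidence"],2)) for q in r])
print(sense()["time_s"])
a=cv2.imread("pics/top0.png");b=cv2.imread("pics/side0.png")
cv2.imwrite("pics/both0.png",cv2.resize(np.vstack([a,b]),None,fx=.714,fy=.714))
E
```

```text
0.0 [0.2216 0.5838 0.2215] [[ 0.9348 -0.3551 -0.0007]
 [-0.3551 -0.9348 -0.0021]
 [ 0.0001  0.0022 -1.    ]] [-0.2047 -0.377   0.2169]
side 383.34901846250625 278.5165344063633 208.9684454757076
[[-0.8103 -0.3215  0.49    0.3025]
 [-0.5856  0.4117 -0.6983  0.4688]
 [ 0.0228 -0.8528 -0.5218  0.4239]
 [ 0.      0.      0.      1.    ]]
jig [(array([ 0.5153, -0.1014,  0.0316]), 0.87)]
tag [(array([ 0.517 , -0.1302,  0.0544]), 0.75)]
tag_hole [(array([ 0.5136, -0.1309,  0.0529]), 0.82)]
tag_spot [(array([ 0.5097, -0.1336,  0.0557]), 0.76)]
stand [(array([0.5517, 0.2123, 0.0481]), 0.84), (array([0.7417, 0.0108, 0.0521]), 0.23)]
pin [(array([0.5756, 0.2308, 0.0705]), 0.74)]
punch []
bead_tray [(array([0.7503, 0.1914, 0.0157]), 0.67)]
jar [(array([0.739 , 0.012 , 0.0519]), 0.88)]
pliers [(array([ 0.7526, -0.1864,  0.0072]), 0.72)]
top 542.3408596945834 278.8483681952924 215.9499558728655
[[ 0.0065 -0.9988  0.0484  0.5665]
 [-0.9997 -0.0076 -0.0241  0.03  ]
 [ 0.0245 -0.0482 -0.9985  1.0543]
 [ 0.      0.      0.      1.    ]]
jig [(array([ 0.5393, -0.1147,  0.0418]), 0.98)]
tag [(array([ 0.5148, -0.1347,  0.0558]), 0.97), (array([0.7566, 0.1863, 0.0061]), 0.31)]
tag_hole [(array([ 0.5086, -0.1367,  0.0545]), 0.75)]
tag_spot [(array([ 0.5413, -0.1186,  0.044 ]), 0.65), (array([ 0.5146, -0.1343,  0.0601]), 0.61)]
stand [(array([0.5724, 0.1938, 0.0475]), 0.69)]
pin [(array([0.5817, 0.2268, 0.0725]), 0.64)]
punch [(array([0.5638, 0.1491, 0.1296]), 0.59)]
bead_tray [(array([0.7551, 0.1881, 0.0072]), 0.96)]
jar [(array([ 0.7499, -0.005 ,  0.0787]), 0.91)]
pliers [(array([ 0.7556, -0.1821,  0.0076]), 0.79)]
wrist 365.551255709042 273.71402872527875 211.51002310922289
[[-0.3555 -0.8931 -0.2756  0.2972]
 [-0.9347  0.3405  0.1022  0.5545]
 [ 0.0026  0.2939 -0.9558  0.3831]
 [ 0.      0.      0.      1.    ]]
jig []
tag []
tag_hole []
tag_spot []
stand []
pin []
punch []
bead_tray []
jar []
pliers []
1.65
```

View pics/top0.png

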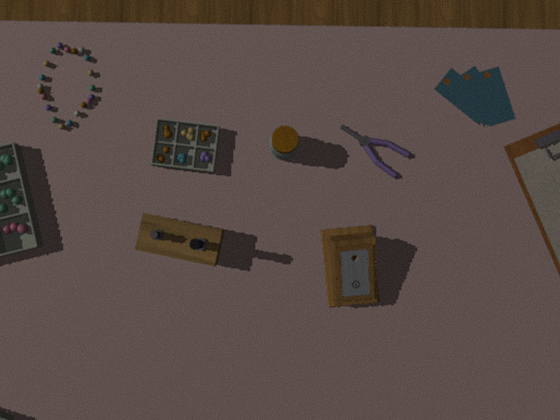

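View pics/side0.png

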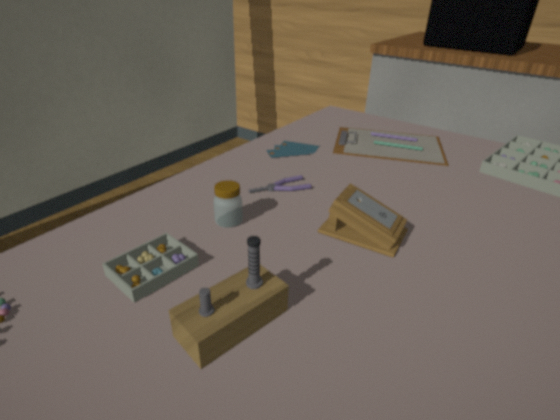

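The top view shows the stand around (180,240), with the pin at (157,234) and the punch at (198,244). The jig is around (350,267), its hole at about (353,258) and its ring at (356,284). The side view agrees: pin at (206,302), punch at (254,262), jig at (365,218), high end towards +x.

```bash
python3 - <<'E'
from h import *
np.set_printoptions(precision=4,suppress=True)
a=cv2.imread("pics/top0.png");b=cv2.imread("pics/side0.png")
g=lambda im,x,y,w,h,k:cv2.convertScaleAbs(cv2.resize(im[y:y+h,x:x+w],None,fx=k,fy=k,interpolation=cv2.INTER_CUBIC),alpha=1.8)
A=g(a,310,215,80,100,6);B=g(b,310,175,107,100,6)[:, :]
cv2.imwrite("pics/c0.png",cv2.resize(np.hstack([A,B[:,:320*2]]),(788,421)))
for n in ["top","side"]:
    for l in ["pin","punch","stand","tag","jig"]:
        for q in trace(l,n)[:1]:
            m=q["mask"].astype(np.uint8); ys,xs=np.nonzero(m)
            print(n,l,q["confidence"],len(xs),xs.mean(),ys.mean(),cv2.minAreaRect(np.c_[xs,ys].astype(np.float32)))
            if n=="top":
                z={"pin":.06,"punch":.09,"stand":.05,"tag":.056,"jig":.0}[l]
                bx=cv2.boxPoints(cv2.minAreaRect(np.c_[xs,ys].astype(np.float32)))
                print(np.array([onz(n,u,v,z)[:2] for u,v in bx]))
c,T=cw("wrist");print(np.array(c["hand_eye"]))
E
```

```text
top pin 0.57 2881 347.5900728913572 262.1145435612635 ((349.67523193359375, 265.20233154296875), (78.12616729736328, 54.01315689086914), 84.64418029785156)
[[ 0.5915 -0.0682]
 [ 0.6015 -0.1675]
 [ 0.4592 -0.1806]
 [ 0.4497 -0.082 ]]
top punch 0.47 166 197.33132530120483 243.49397590361446 ((197.0, 243.5), (11.0, 16.0), 90.0)
[[0.5729 0.1655]
 [0.5731 0.1373]
 [0.5537 0.137 ]
 [0.5535 0.1652]]
top stand 0.82 2874 178.3733472512178 238.76931106471815 ((178.5048370361328, 238.70730590820312), (84.62971496582031, 38.14866256713867), 11.659292221069336)
[[0.5526 0.2729]
 [0.6215 0.2601]
 [0.591  0.1073]
 [0.5221 0.1207]]
top tag 0.91 1240 354.23145161290324 272.166935483871 ((354.2440490722656, 272.0777587890625), (45.731441497802734, 27.500900268554688), 88.02507019042969)
[[ 0.5534 -0.1067]
 [ 0.5555 -0.1576]
 [ 0.4717 -0.1604]
 [ 0.4697 -0.1097]]
top jig 0.64 2850 347.4522807017544 262.10877192982457 ((349.70294189453125, 265.1382141113281), (78.92070007324219, 53.22737121582031), 85.60128784179688)
[[ 0.595  -0.0761]
 [ 0.6037 -0.18  ]
 [ 0.451  -0.1915]
 [ 0.4428 -0.0883]]
side pin 0.84 328 205.1859756097561 301.8109756097561 ((206.0, 301.0), (28.0, 14.0), 90.0)
side punch 0.71 694 253.72766570605188 262.42651296829973 ((254.0, 261.5), (53.0, 16.0), 90.0)
side stand 0.82 6396 227.77704815509694 314.739837398374 ((230.77679443359375, 310.1372985839844), (66.69139862060547, 123.81802368164062), 58.392494201660156)
side tag 0.83 717 371.8549511854951 207.82147838214783 ((371.65380859375, 207.76922607421875), (48.53627395629883, 15.531604766845703), 33.6900634765625)
side jig 0.34 301 205.12624584717608 301.25249169435216 ((205.4655303955078, 300.913818359375), (28.18657112121582, 12.214179992675781), 86.633544921875)
[[-0.0005 -0.9558 -0.294   0.0812]
 [ 1.     -0.0006  0.0002  0.0009]
 [-0.0004 -0.294   0.9558 -0.1617]
 [ 0.      0.      0.      1.    ]]
```

View pics/c0.png

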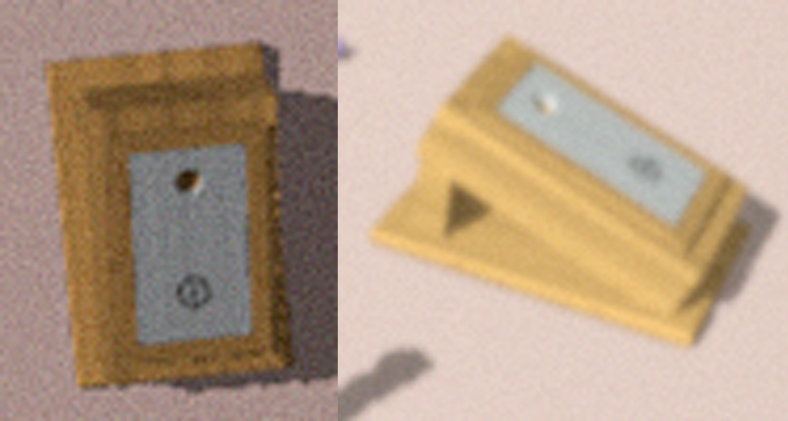

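The enlarged crop gives the top-view hole at about (354.5,258.2) and ring at (355.7,284.1). In the side view they are at about (359.4,199.5) and (382.8,214.9). Now I move to look over the stand.

servo_tool(
  deltas=[
    {"tx": 230,"ty": 120,"tz": 0,"az": -0.08,"claw": 40},
    {"tx": 230,"ty": 120,"tz": 0,"az": -0.08,"claw": 40},
    {"tx": 230,"ty": 120,"tz": 0,"az": -0.08,"claw": 40},
    {"tx": 465,"ty": 245,"tz": 20,"az": -0.166,"claw": 40},
    {"tx": 465,"ty": 245,"tz": 20,"az": -0.166,"claw": 40},
    {"tx": 465,"ty": 245,"tz": 20,"az": -0.166,"claw": 40},
    {"tx": 465,"ty": 245,"tz": 20,"az": -0.166,"claw": 40},
    {"tx": 465,"ty": 245,"tz": 20,"az": -0.166,"claw": 40},
    {"tx": 465,"ty": 245,"tz": 20,"az": -0.166,"claw": 40},
    {"tx": 465,"ty": 245,"tz": 20,"az": -0.166,"claw": 40},
    {"tx": 465,"ty": 245,"tz": 20,"az": -0.166,"claw": 40},
    {"tx": 465,"ty": 245,"tz": 20,"az": -0.166,"claw": 40},
  ],
)

```text
schema error: expected keys tx, ty, tz, ax, ay, az, claw
```

servo_tool(
  deltas=[
    {"tz": 0},
    {"tz": 0},
  ],
)

```text
schema error: expected keys tx, ty, tz, ax, ay, az, claw
```

```bash
python3 - <<'E'
from h import *
np.set_printoptions(precision=4,suppress=True)
s=sense();print(s["time_s"],s["tcp_pos"],s["ee_rot"],s["gripper_width"],s["joints"])
im=capture("wrist")
c,T=cw("wrist",s)
for l in ["pin","punch","stand"]:
    for q in trace(l,"wrist")[:1]:
        m=q["mask"].astype(np.uint8); ys,xs=np.nonzero(m)
        print(l,q["confidence"],len(xs),xs.mean(),ys.mean(),cv2.minAreaRect(np.c_[xs,ys].astype(np.float32)))
    for q in recognise(l,"wrist")[:1]: print((T@np.append(q["xyz"],1))[:3],q["confidence"])
# projections of guesses
for nm,P in [("pin top",(.5817,.2268,.086)),("pin fl",(.5817,.2268,.05)),("pu top",(.5638,.1491,.128)),("pu fl",(.5638,.1491,.05))]:
    p=proj("wrist",P,T,c);print(nm,p);cv2.circle(im,tuple(int(v) for v in p.round()),2,(0,0,255),-1)
cv2.imwrite("pics/w1.png",cv2.convertScaleAbs(im,alpha=1.6))
# triangulate hole & spot from top/side
def tri(a,b):
    o1,d1=ray("top",*a);o2,d2=ray("side",*b)
    A=np.c_[d1,-d2];t=np.linalg.lstsq(A,o2-o1,rcond=None)[0];p,q=o1+t[0]*d1,o2+t[1]*d2
    return (p+q)/2,np.linalg.norm(p-q)
print(tri((354.5,258.2),(359.4,199.5)),tri((355.7,284.1),(382.8,214.9)))
E
```

```text
2.15 [0.2218 0.5843 0.2226] [[ 0.9349 -0.3549  0.0001]
 [-0.3549 -0.9349  0.    ]
 [ 0.     -0.     -1.    ]] 1.0001026924564713 [ 84.0302  22.0414   0.4542   0.0033 -68.4121 -14.8189]
pin top [ 708.2954 -747.4624]
pin fl [ 636.0799 -606.8394]
pu top [ 1076.9102 -1062.947 ]
pu fl [ 783.2774 -638.2142]
(array([ 0.5385, -0.1324,  0.0656]), np.float64(0.0004723543653643483)) (array([ 0.4903, -0.1375,  0.0474]), np.float64(0.0010960307556756607))
```

View pics/w1.png

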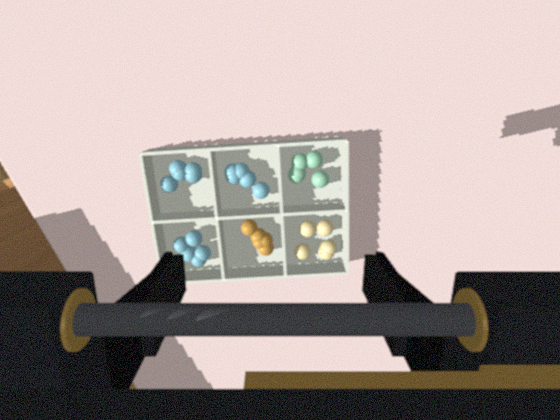

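That move was refused because every row must carry all the keys, so the picture only shows a bystander tray below the gripper. I'm repeating the move.

servo_tool(
  deltas=[
    {"tx": 230,"ty": 120,"tz": 0,"ax": 0,"ay": 0,"az": -0.08,"claw": 40},
    {"tx": 230,"ty": 120,"tz": 0,"ax": 0,"ay": 0,"az": -0.08,"claw": 40},
    {"tx": 230,"ty": 120,"tz": 0,"ax": 0,"ay": 0,"az": -0.08,"claw": 40},
    {"tx": 445,"ty": 245,"tz": 20,"ax": 0,"ay": 0,"az": -0.166,"claw": 40},
    {"tx": 445,"ty": 245,"tz": 20,"ax": 0,"ay": 0,"az": -0.166,"claw": 40},
    {"tx": 445,"ty": 245,"tz": 20,"ax": 0,"ay": 0,"az": -0.166,"claw": 40},
    {"tx": 445,"ty": 245,"tz": 20,"ax": 0,"ay": 0,"az": -0.166,"claw": 40},
    {"tx": 445,"ty": 245,"tz": 20,"ax": 0,"ay": 0,"az": -0.166,"claw": 40},
    {"tx": 445,"ty": 245,"tz": 20,"ax": 0,"ay": 0,"az": -0.166,"claw": 40},
    {"tx": 445,"ty": 245,"tz": 20,"ax": 0,"ay": 0,"az": -0.166,"claw": 40},
    {"tx": 445,"ty": 245,"tz": 20,"ax": 0,"ay": 0,"az": -0.166,"claw": 40},
    {"tx": 445,"ty": 245,"tz": 20,"ax": 0,"ay": 0,"az": -0.166,"claw": 40},
  ],
)

```text
time_s: 3.5
tcp_pos: [0.5465, 0.2022, 0.2033]
ee_rot: [[0.981, -0.195, 0.001], [-0.195, -0.981, 0.0], [0.001, -0.001, -1.0]]
wrist_force: [0.8, 0.8, -0.1]
gripper_width: 0.462
gripper_force: 0.0
```

servo_tool(
  deltas=[
    {"tx": 0,"ty": 0,"tz": 0,"ax": 0,"ay": 0,"az": 0,"claw": 40},
    {"tx": 0,"ty": 0,"tz": 0,"ax": 0,"ay": 0,"az": 0,"claw": 40},
    {"tx": 0,"ty": 0,"tz": 0,"ax": 0,"ay": 0,"az": 0,"claw": 40},
  ],
)

```text
time_s: 3.75
tcp_pos: [0.5454, 0.2036, 0.2029]
ee_rot: [[0.981, -0.196, -0.0], [-0.196, -0.981, -0.0], [-0.0, 0.0, -1.0]]
wrist_force: [0.7, 0.3, 1.1]
gripper_width: 0.462
gripper_force: 0.0
```

```bash
cat > look.py <<'E'
from h import *
import sys
np.set_printoptions(precision=4,suppress=True)
s=sense();print(s["time_s"],s["tcp_pos"],s["ee_rot"],s["gripper_width"],s["joints"],s["wrist_force"])
im=capture("wrist")
c,T=cw("wrist",s)
for l in sys.argv[2:]:
    for q in trace(l,"wrist")[:1]:
        m=q["mask"].astype(np.uint8); ys,xs=np.nonzero(m)
        print(l,q["confidence"],len(xs),xs.mean(),ys.mean(),cv2.minAreaRect(np.c_[xs,ys].astype(np.float32)))
    for q in recognise(l,"wrist")[:1]: print((T@np.append(q["xyz"],1))[:3],q["confidence"])
cv2.imwrite(f"pics/{sys.argv[1]}.png",cv2.convertScaleAbs(im,alpha=1.6))
np.savez(f"pics/{sys.argv[1]}.npz",T=T,fx=c["fx"],fy=c["fy"],cx=c["cx"],cy=c["cy"])
E
python3 look.py w2 pin punch stand
```

```text
3.75 [0.5454 0.2036 0.2029] [[ 0.9805 -0.1964 -0.0003]
 [-0.1964 -0.9805 -0.    ]
 [-0.0003  0.0001 -1.    ]] 0.46222426547710743 [ 36.3966  18.736   -7.4625  -0.0106 -63.8147  42.2803] [0.7381 0.3374 1.0508]
pin 0.94 535 234.37570093457944 165.02242990654204 ((233.49998474121094, 165.0), (21.920312881469727, 28.99138069152832), 45.0)
[0.5812 0.2263 0.0825] 0.78
punch 0.73 1206 335.74543946932005 173.1218905472637 ((335.4853210449219, 172.98440551757812), (50.33147430419922, 28.399799346923828), 46.73570251464844)
[0.5693 0.1537 0.1268] 0.59
stand 0.71 13009 277.99269736336385 158.56168806211085 ((281.5, 160.5), (85.0, 179.0), 90.0)
[0.5761 0.1936 0.0458] 0.97
```

View pics/w2.png

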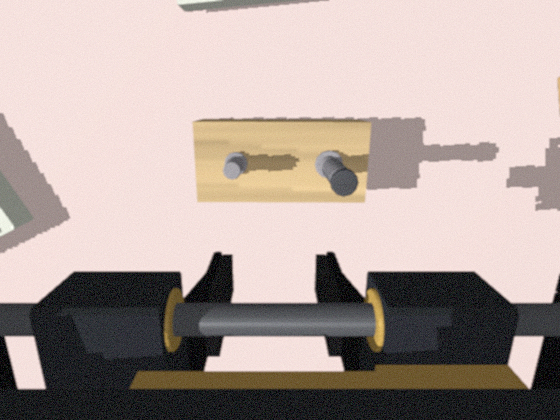

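The wrist view shows the stand squarely: pin top at (232,170), flange at (236,158); punch cap at (343,181), collar at (327,162).

```bash
cat > f.py <<'E'
from h import *
np.set_printoptions(precision=4,suppress=True)
def ld(n):
    d=np.load(f"pics/{n}.npz");return d["T"],{k:float(d[k]) for k in("fx","fy","cx","cy")}
E
python3 - <<'E'
from f import *
T,c=ld("w2")
for u,v,z in [(232,170,.086),(236,159,.054),(343,181,.128),(327,161,.056),(195,121,.05),(370,122,.05),(366,202,.05),(197,201,.05)]: print(onz("wrist",u,v,z,T,c))
o=onz("wrist",232,170,.086,T,c);R=np.array(sense()["ee_rot"]);print(R.T@(o-np.array(sense()["tcp_pos"])))
for z in (.086,): print(onz("top",156,231.5,z),"top cam pin")
E
```

```text
[0.5797 0.2285 0.086 ]
[0.5831 0.2278 0.054 ]
[0.5649 0.1521 0.128 ]
[0.5665 0.1524 0.056 ]
[0.6204 0.2547 0.05  ]
[0.5907 0.1113 0.05  ]
[0.5222 0.1232 0.05  ]
[0.5528 0.271  0.05  ]
[ 0.0295 -0.03    0.1172]
[0.5841 0.2246 0.086 ] top cam pin
```

servo_tool(
  deltas=[
    {"tx": 30,"ty": -30,"tz": 30,"ax": 0,"ay": 0,"az": 0,"claw": 40},
    {"tx": 30,"ty": -30,"tz": 60,"ax": 0,"ay": 0,"az": 0,"claw": 40},
    {"tx": 30,"ty": -30,"tz": 90,"ax": 0,"ay": 0,"az": 0,"claw": 40},
    {"tx": 30,"ty": -30,"tz": 105,"ax": 0,"ay": 0,"az": 0,"claw": 40},
    {"tx": 30,"ty": -30,"tz": 120,"ax": 0,"ay": 0,"az": 0,"claw": 40},
    {"tx": 30,"ty": -30,"tz": 132,"ax": 0,"ay": 0,"az": 0,"claw": 40},
    {"tx": 30,"ty": -30,"tz": 142,"ax": 0,"ay": 0,"az": 0,"claw": 40},
    {"tx": 30,"ty": -30,"tz": 145,"ax": 0,"ay": 0,"az": 0,"claw": 40},
    {"tx": 30,"ty": -30,"tz": 145,"ax": 0,"ay": 0,"az": 0,"claw": 40},
  ],
)

```text
time_s: 4.85
tcp_pos: [0.581, 0.2279, 0.0586]
ee_rot: [[0.981, -0.194, 0.001], [-0.194, -0.981, -0.0], [0.001, 0.0, -1.0]]
wrist_force: [0.4, 0.5, 0.2]
gripper_width: 0.458
gripper_force: 0.0
```

servo_tool(
  deltas=[
    {"tx": 0,"ty": 0,"tz": 0,"ax": 0,"ay": 0,"az": 0,"claw": 5},
    {"tx": 0,"ty": 0,"tz": 0,"ax": 0,"ay": 0,"az": 0,"claw": 5},
    {"tx": 0,"ty": 0,"tz": 0,"ax": 0,"ay": 0,"az": 0,"claw": 5},
    {"tx": 0,"ty": 0,"tz": 0,"ax": 0,"ay": 0,"az": 0,"claw": 5},
    {"tx": 0,"ty": 0,"tz": 0,"ax": 0,"ay": 0,"az": 0,"claw": 5},
    {"tx": 0,"ty": 0,"tz": 0,"ax": 0,"ay": 0,"az": 0,"claw": 5},
  ],
)

```text
time_s: 5.35
tcp_pos: [0.581, 0.2279, 0.0585]
ee_rot: [[0.981, -0.195, 0.001], [-0.195, -0.981, 0.001], [0.001, -0.001, -1.0]]
wrist_force: [0.2, 1.3, 2.9]
gripper_width: 0.151
gripper_force: 30.0
```

servo_tool(
  deltas=[
    {"tx": 0,"ty": 0,"tz": -10,"ax": 0,"ay": 0,"az": 0,"claw": 5},
    {"tx": 0,"ty": 0,"tz": -40,"ax": 0,"ay": 0,"az": 0,"claw": 5},
    {"tx": 0,"ty": 0,"tz": -80,"ax": 0,"ay": 0,"az": 0,"claw": 5},
    {"tx": 0,"ty": 0,"tz": -100,"ax": 0,"ay": 0,"az": 0,"claw": 5},
    {"tx": 0,"ty": 0,"tz": -100,"ax": 0,"ay": 0,"az": 0,"claw": 5},
    {"tx": 0,"ty": 0,"tz": -100,"ax": 0,"ay": 0,"az": 0,"claw": 5},
  ],
)

```text
time_s: 5.85
tcp_pos: [0.5807, 0.2275, 0.1597]
ee_rot: [[0.981, -0.196, 0.002], [-0.196, -0.981, 0.002], [0.001, -0.002, -1.0]]
wrist_force: [-1.0, 0.3, -1.2]
gripper_width: 0.148
gripper_force: 30.0
```

```bash
python3 look.py w3 pin pin_tip
```

```text
5.85 [0.5807 0.2275 0.1597] [[ 0.9806 -0.1959  0.0017]
 [-0.1959 -0.9806  0.0018]
 [ 0.0013 -0.0021 -1.    ]] 0.14829840976847236 [ 36.2254  24.6121  -4.931   -0.0274 -60.3184  42.492 ] [-0.9856  0.3284 -1.2384]
pin 0.86 1498 272.9839786381842 277.05674232309747 ((273.5, 274.0), (58.0, 31.0), 90.0)
[0.5809 0.2234 0.1744] 0.75
pin_tip 0.7 1463 273.36158578263843 276.8106630211893 ((273.5, 273.5), (57.0, 31.0), 90.0)
[0.5844 0.2243 0.172 ] 0.98
```

View pics/w3.png

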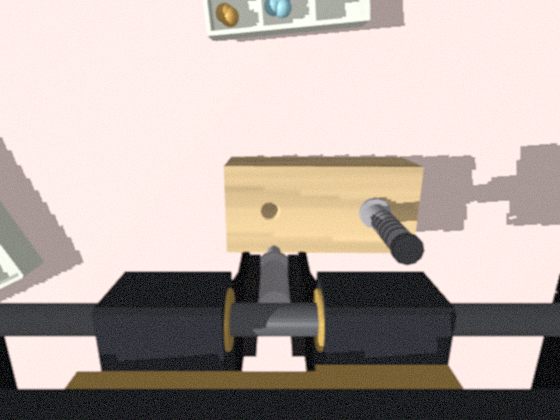

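The pin is held with its tip at (274,247), the empty stand hole is at (269,210), and the punch is untouched. Next I work out the tool pose over the tag hole.

```bash
cat >> f.py <<'E'
from scipy.spatial.transform import Rotation as Ro
def jigR(yaw,sl=20.05):
    return (Ro.from_euler("z",yaw,degrees=True)*Ro.from_euler("y",-sl,degrees=True)).as_matrix()  # cols: upslope, across, normal
def toolR(J): return J@np.diag([1,-1,-1])
def delta(pos,R,s=None):
    s=s or sense(); R0=np.array(s["ee_rot"])
    return (R0.T@(np.array(pos)-s["tcp_pos"])*1000).round(2), Ro.from_matrix(R0.T@R).as_rotvec().round(4)
E
python3 - <<'E'
from f import *
T,c=ld("w3");s=sense();R=np.array(s["ee_rot"]);p=np.array(s["tcp_pos"])
print("hole",onz("wrist",269,210.5,.05,T,c))
for v in (245,247,249):
    o,d=ray("",274,v,T,c); a=R.T@(o-p); b=R.T@d; print("tip tool",a+b*(.0345-a[2])/b[2])
J=jigR(5);H=np.array([.5385,-.1324,.0656])
tgt=H+J@[-.02,0,.045+.0345]
print(tgt,toolR(J));print(delta(tgt,toolR(J),s))
E
```

```text
hole [0.5798 0.2307 0.05  ]
tip tool [-0.0001  0.0001  0.0345]
tip tool [-0.0013  0.0001  0.0345]
tip tool [-0.0026  0.0001  0.0345]
[ 0.4926 -0.1364  0.1334] [[ 0.9358  0.0872  0.3415]
 [ 0.0819 -0.9962  0.0299]
 [ 0.3428  0.     -0.9394]]
(array([-14.32, 373.2 ,  23.83]), array([ 0.0518,  0.3505, -0.2811]))
```

servo_tool(
  deltas=[
    {"tx": -5,"ty": 20,"tz": -35,"ax": 0,"ay": 0,"az": 0,"claw": 5},
    {"tx": -10,"ty": 50,"tz": -60,"ax": 0,"ay": 0,"az": -0.05,"claw": 5},
    {"tx": -14,"ty": 90,"tz": -60,"ax": 0,"ay": 0,"az": -0.1,"claw": 5},
    {"tx": -14,"ty": 130,"tz": -60,"ax": 0.01,"ay": 0.07,"az": -0.15,"claw": 5},
    {"tx": -14,"ty": 170,"tz": -60,"ax": 0.02,"ay": 0.14,"az": -0.2,"claw": 5},
    {"tx": -14,"ty": 210,"tz": -60,"ax": 0.03,"ay": 0.21,"az": -0.25,"claw": 5},
    {"tx": -14,"ty": 250,"tz": -60,"ax": 0.04,"ay": 0.28,"az": -0.28,"claw": 5},
    {"tx": -14,"ty": 290,"tz": -55,"ax": 0.052,"ay": 0.35,"az": -0.281,"claw": 5},
    {"tx": -14,"ty": 330,"tz": -40,"ax": 0.052,"ay": 0.35,"az": -0.281,"claw": 5},
    {"tx": -14,"ty": 360,"tz": -20,"ax": 0.052,"ay": 0.35,"az": -0.281,"claw": 5},
    {"tx": -14,"ty": 373,"tz": 10,"ax": 0.052,"ay": 0.35,"az": -0.281,"claw": 5},
    {"tx": -14,"ty": 373,"tz": 24,"ax": 0.052,"ay": 0.35,"az": -0.281,"claw": 5},
  ],
)

```text
time_s: 7.1
tcp_pos: [0.4908, -0.1382, 0.1305]
ee_rot: [[0.937, 0.082, 0.339], [0.076, -0.997, 0.031], [0.34, -0.003, -0.94]]
wrist_force: [-0.4, 0.5, -0.4]
gripper_width: 0.152
gripper_force: 30.0
```

servo_tool(
  deltas=[
    {"tx": 0,"ty": 0,"tz": 0,"ax": 0,"ay": 0,"az": 0,"claw": 5},
    {"tx": 0,"ty": 0,"tz": 0,"ax": 0,"ay": 0,"az": 0,"claw": 5},
    {"tx": 0,"ty": 0,"tz": 0,"ax": 0,"ay": 0,"az": 0,"claw": 5},
  ],
)

```text
time_s: 7.35
tcp_pos: [0.4949, -0.1354, 0.1348]
ee_rot: [[0.934, 0.089, 0.345], [0.083, -0.996, 0.032], [0.347, -0.001, -0.938]]
wrist_force: [0.5, 0.4, -0.6]
gripper_width: 0.152
gripper_force: 30.0
```

```bash
python3 look.py w4 pin_tip tag tag_hole tag_spot; python3 - <<'E'
import cv2
im=cv2.imread("pics/w4.png")
cv2.imwrite("pics/w4c.png",cv2.resize(im[100:300,150:415],None,fx=3,fy=3,interpolation=cv2.INTER_CUBIC))
E
```

```text
7.35 [ 0.4949 -0.1354  0.1348] [[ 0.9344  0.0886  0.345 ]
 [ 0.0826 -0.9961  0.0319]
 [ 0.3465 -0.0013 -0.938 ]] 0.1515966047477168 [  2.1528   8.5302 -35.2747  -2.4737 -25.97    94.946 ] [ 0.4802  0.4346 -0.6319]
pin_tip 0.79 1561 273.2709801409353 277.09481101857784 ((273.5, 274.0), (58.0, 31.0), 90.0)
[ 0.4909 -0.1363  0.1459] 0.95
tag 0.91 5817 273.5368746776689 211.85473611827402 ((272.5, 213.5), (85.0, 75.0), 90.0)
[ 0.5286 -0.1365  0.0624] 0.69
tag_hole 0.69 5660 273.62526501766786 212.22844522968197 ((273.5, 213.0), (84.0, 75.0), 90.0)
[ 0.5292 -0.1339  0.0617] 0.93
tag_spot 0.74 5754 273.80622175877653 212.1866527632951 ((273.5, 214.5), (87.0, 75.0), 90.0)
[ 0.5279 -0.1371  0.0615] 0.96
```

View pics/w4c.png

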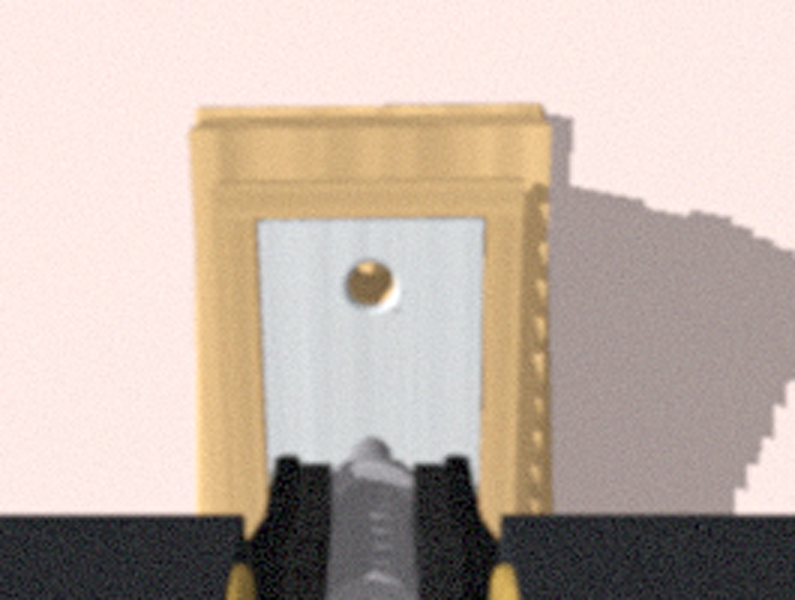

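Seen in the crop, the tag is square to the tool. The tag hole centre is at about (274.3,195.5) in the full image, and the pin tip is still at (274,247).

```bash
python3 - <<'E'
from f import *
T,c=ld("w4");s=sense();R=np.array(s["ee_rot"]);p=np.array(s["tcp_pos"])
def pl(u,v,z): # tool-frame plane z
    o,d=ray("",u,v,T,c);a=R.T@(o-p);b=R.T@d;return a+b*(z-a[2])/b[2]
print("tri H in tool",R.T@(np.array([.5385,-.1324,.0656])-p))
print("tri S in tool",R.T@(np.array([.4903,-.1375,.0474])-p))
for z in (.078,.080,.082):
    print(z,"hole",pl(274.3,195.5,z),"width",(pl(150+486/3,173.3,z)-pl(236,173.3,z))[1], "upper edge-hole",(pl(274,100+219/3,z)-pl(274.3,195.5,z))[0])
print("model deck: tilt of tool z",np.degrees(np.arccos(-R[2,2])))
E
```

```text
tri H in tool [0.0179 0.001  0.0799]
tri S in tool [-0.0338  0.0019  0.0802]
0.078 hole [0.019  0.0013 0.078 ] width 0.05056011470587414 upper edge-hole 0.015446885502858498
0.08 hole [0.0185 0.0013 0.08  ] width 0.05098156558187969 upper edge-hole 0.015575645167756585
0.082 hole [0.018  0.0013 0.082 ] width 0.051403016457885226 upper edge-hole 0.01570440483265468
model deck: tilt of tool z 20.24272680308156
```

servo_tool(
  deltas=[
    {"tx": 6,"ty": 0.5,"tz": 8,"ax": 0,"ay": 0,"az": 0,"claw": 5},
    {"tx": 13,"ty": 1.1,"tz": 22,"ax": 0,"ay": 0,"az": 0,"claw": 5},
    {"tx": 19,"ty": 1.1,"tz": 34,"ax": 0,"ay": 0,"az": 0,"claw": 5},
    {"tx": 19,"ty": 1.1,"tz": 39,"ax": 0,"ay": 0,"az": 0,"claw": 5},
    {"tx": 19,"ty": 1.1,"tz": 39,"ax": 0,"ay": 0,"az": 0,"claw": 5},
    {"tx": 19,"ty": 1.1,"tz": 39,"ax": 0,"ay": 0,"az": 0,"claw": 5},
    {"tx": 19,"ty": 1.1,"tz": 39,"ax": 0,"ay": 0,"az": 0,"claw": 5},
  ],
)

```text
time_s: 8.38
tcp_pos: [0.5251, -0.134, 0.1041]
ee_rot: [[0.935, 0.087, 0.344], [0.081, -0.996, 0.032], [0.345, -0.002, -0.938]]
wrist_force: [0.4, -0.1, -0.2]
gripper_width: 0.152
gripper_force: 30.0
```

```bash
python3 look.py w5 ; python3 - <<'E'
import sys;sys.path.insert(0,".")
from f import *
im=cv2.imread("pics/w5.png")
a=cv2.resize(im[180:290,210:340],None,fx=5,fy=5,interpolation=cv2.INTER_CUBIC)
cv2.imwrite("pics/w5c.png",a)
s=sense();R=np.array(s["ee_rot"]);p=np.array(s["tcp_pos"]);print("tri H",R.T@(np.array([.5385,-.1324,.0656])-p))
E
```

```text
8.3833 [ 0.5251 -0.134   0.1041] [[ 0.9349  0.0874  0.3439]
 [ 0.0814 -0.9962  0.0319]
 [ 0.3454 -0.0019 -0.9385]] 0.1515743927596501 [  2.1774  13.9115 -33.766   -2.8617 -22.1701  95.2769] [ 0.4139 -0.071  -0.2251]
tri H [-0.0008 -0.0003  0.041 ]
```

View pics/w5c.png

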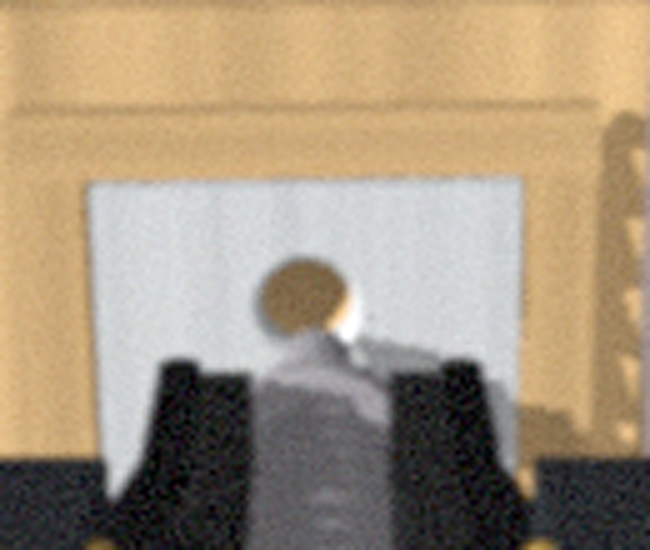

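The hole outline spans x 255–365 in the 5x crop, which puts its centre at about pixel (272,241). The tip edge is at (273.6,246).

```bash
python3 - <<'E'
from f import *
T,c=ld("w5");s=sense();R=np.array(s["ee_rot"]);p=np.array(s["tcp_pos"])
def pl(u,v,z):
    o,d=ray("",u,v,T,c);a=R.T@(o-p);b=R.T@d;return a+b*(z-a[2])/b[2]
for v in (230.8,):
  for z in (.040,.041,.042): print("hole far edge, +x",pl(272,v,z)*1e3, "centre by -5.5:",pl(272,v,z)[0]*1e3-5.5)
print("tip edge",pl(273.6,246,.0345)*1e3, "flange far edge",pl(273,253,.0085-.0)*1e3)
print("tag upper edge",pl(272,180+181/5,.041)*1e3,"hole x by -15:",pl(272,180+181/5,.041)[0]*1e3-15)
# pixel of tip with given foot radius at tool (x,0)
for x in (-2,-1,0):
  for r in (1.5,2.5): print(x,r,proj("",p+R@np.array([x/1e3+r/1e3,0,.0345]),T,c), "flange",proj("",p+R@np.array([x/1e3+.010,0,.0085]),T,c))
E
```

```text
hole far edge, +x [ 6.5913 -0.0974 40.    ] centre by -5.5: 1.0912868087556475
hole far edge, +x [ 6.2243 -0.1025 41.    ] centre by -5.5: 0.7242569188241808
hole far edge, +x [ 5.8572 -0.1075 42.    ] centre by -5.5: 0.3572270288926864
tip edge [-0.7319  0.8376 34.5   ] flange far edge [6.247  0.5448 8.5   ]
tag upper edge [15.2607 -0.0857 41.    ] hole x by -15: 0.26066772343688527
-2 1.5 [272.1495 245.6281] flange [271.9127 249.7849]
-2 2.5 [272.1465 244.0188] flange [271.9127 249.7849]
-1 1.5 [272.1465 244.0188] flange [271.9088 247.9425]
-1 2.5 [272.1434 242.4051] flange [271.9088 247.9425]
0 1.5 [272.1434 242.4051] flange [271.905  246.0941]
0 2.5 [272.1404 240.7868] flange [271.905  246.0941]
```

```bash
python3 - <<'E'
from f import *
im=cv2.imread("pics/w5.png").astype(int)
print("     ",list(range(255,294,2)))
for r in range(226,264): print(r,im[r,255:294:2].mean(1).astype(int),"".join("B" if im[r,k,2]-im[r,k,0]>25 else "." for k in range(255,294)))
E
```

```text
[255, 257, 259, 261, 263, 265, 267, 269, 271, 273, 275, 277, 279, 281, 283, 285, 287, 289, 291, 293]
226 [212 215 218 212 216 212 203 206 211 215 217 211 212 211 212 216 215 209
 215 215] .......................................
227 [210 216 212 216 214 207 209 207 210 214 212 208 209 212 209 212 216 213
 215 216] .......................................
228 [214 212 211 215 219 210 211 203 215 216 212 211 218 214 210 219 215 211
 218 208] .......................................
229 [212 213 211 217 213 212 205 209 218 213 212 214 215 212 210 217 208 209
 213 212] .......................................
230 [215 209 214 212 220 209 200 194 206 206 213 210 211 215 209 216 215 217
 212 208] .......................................
231 [212 215 217 215 213 206 181 157 160 172 193 211 209 217 215 212 215 213
 213 210] .......................................
232 [209 211 219 215 214 186 143 117 111 130 162 200 214 214 212 214 216 212
 218 210] ...............BB......................
233 [208 215 211 215 205 155 109  94  99 106 121 182 210 210 207 216 215 208
 216 210] ............BBBBBBBBB..
[... 3126 characters left out ...]
162 145  93  51
  41  15] .......................................
259 [ 17  31  51 103 104 107 107 107 104  99 113 124 123 157 153 158 107  39
  39  46] .......................................
260 [ 43  36  35  95 104 105 105 106 103 103 110 108 114 147 158 167 121  39
  35  32] .......................................
261 [ 35  26  42  98 109 106 102 101  93 107 111 116 110 138 165 163 126  43
  31  33] .......................................
262 [ 35  31  47  97 113 105 102  93  95 104 112 116 108 128 163 161 117  43
  26  29] .......................................
263 [ 31  30  48  96 110  98  95  86  89  94  94  99  98 107 140 157 124  50
  25  35] .......................................
```

The pixel rows put the hole centre near tool (0.1, -0.3) and the pin tip near (-2.4, +0.6). I'll correct by that much and start down, watching the force.

servo_tool(
  deltas=[
    {"tx": 2.5,"ty": -0.8,"tz": 0,"ax": 0,"ay": 0,"az": 0,"claw": 5},
    {"tx": 2.5,"ty": -0.8,"tz": 0,"ax": 0,"ay": 0,"az": 0,"claw": 5},
    {"tx": 2.5,"ty": -0.8,"tz": 4,"ax": 0,"ay": 0,"az": 0,"claw": 5},
    {"tx": 2.5,"ty": -0.8,"tz": 7,"ax": 0,"ay": 0,"az": 0,"claw": 5},
    {"tx": 2.5,"ty": -0.8,"tz": 9,"ax": 0,"ay": 0,"az": 0,"claw": 5},
    {"tx": 2.5,"ty": -0.8,"tz": 9,"ax": 0,"ay": 0,"az": 0,"claw": 5},
  ],
)

```text
time_s: 8.93
tcp_pos: [0.5304, -0.1326, 0.0957]
ee_rot: [[0.935, 0.087, 0.343], [0.081, -0.996, 0.032], [0.344, -0.002, -0.939]]
wrist_force: [0.3, 1.0, -1.0]
gripper_width: 0.155
gripper_force: 30.0
```

```bash
python3 look.py w6 ; python3 - <<'E'
import sys;sys.path.insert(0,".")
from f import *
im=cv2.imread("pics/w6.png")
a=cv2.resize(im[200:290,210:340],None,fx=6,fy=6,interpolation=cv2.INTER_CUBIC)
cv2.imwrite("pics/w6c.png",a)
E
```

```text
8.9333 [ 0.5304 -0.1326  0.0957] [[ 0.9354  0.0873  0.3428]
 [ 0.0812 -0.9962  0.032 ]
 [ 0.3443 -0.002  -0.9389]] 0.15487487328636063 [  2.3278  15.1125 -33.6716  -2.8638 -21.1284  95.1463] [ 0.2615  0.9733 -0.9501]
```

View pics/w6c.png

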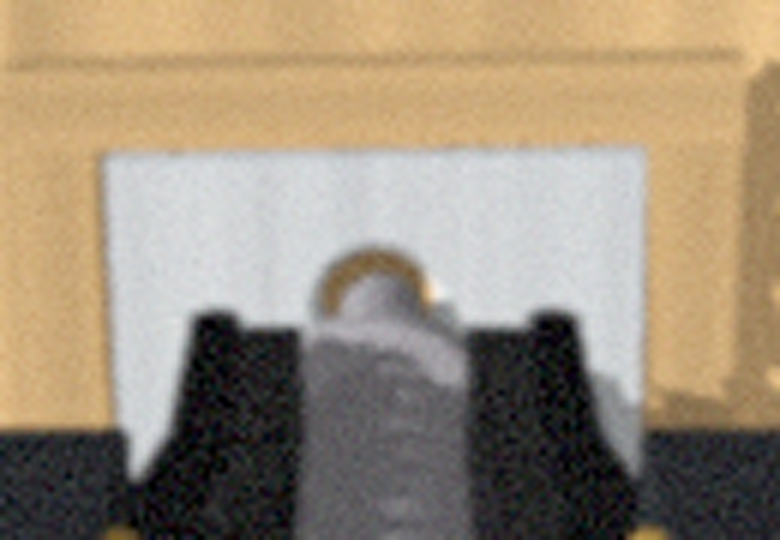

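The tip is inside the hole and centred: hole 315–450 and tip 343–425 in the crop. I continue down.

servo_tool(
  deltas=[
    {"tx": 0,"ty": 0,"tz": 2,"ax": 0,"ay": 0,"az": 0,"claw": 5},
    {"tx": 0,"ty": 0,"tz": 4,"ax": 0,"ay": 0,"az": 0,"claw": 5},
    {"tx": 0,"ty": 0,"tz": 6,"ax": 0,"ay": 0,"az": 0,"claw": 5},
    {"tx": 0,"ty": 0,"tz": 6,"ax": 0,"ay": 0,"az": 0,"claw": 5},
  ],
)

```text
time_s: 9.32
tcp_pos: [0.5326, -0.1324, 0.0902]
ee_rot: [[0.935, 0.087, 0.343], [0.081, -0.996, 0.032], [0.345, -0.002, -0.939]]
wrist_force: [0.1, 0.4, 0.1]
gripper_width: 0.152
gripper_force: 30.0
```

servo_tool(
  deltas=[
    {"tx": 0,"ty": 0,"tz": 3,"ax": 0,"ay": 0,"az": 0,"claw": 5},
    {"tx": 0,"ty": 0,"tz": 6,"ax": 0,"ay": 0,"az": 0,"claw": 5},
    {"tx": 0,"ty": 0,"tz": 9,"ax": 0,"ay": 0,"az": 0,"claw": 5},
    {"tx": 0,"ty": 0,"tz": 9,"ax": 0,"ay": 0,"az": 0,"claw": 5},
  ],
)

```text
time_s: 9.65
tcp_pos: [0.5356, -0.1321, 0.0815]
ee_rot: [[0.935, 0.087, 0.343], [0.081, -0.996, 0.032], [0.344, -0.002, -0.939]]
wrist_force: [-0.1, -0.6, -0.5]
gripper_width: 0.15
gripper_force: 30.0
```

servo_tool(
  deltas=[
    {"tx": 0,"ty": 0,"tz": 2,"ax": 0,"ay": 0,"az": 0,"claw": 5},
    {"tx": 0,"ty": 0,"tz": 4,"ax": 0,"ay": 0,"az": 0,"claw": 5},
    {"tx": 0,"ty": 0,"tz": 6,"ax": 0,"ay": 0,"az": 0,"claw": 5},
    {"tx": 0,"ty": 0,"tz": 6,"ax": 0,"ay": 0,"az": 0,"claw": 5},
  ],
)

```text
time_s: 9.98
tcp_pos: [0.5379, -0.132, 0.0767]
ee_rot: [[0.935, 0.087, 0.344], [0.081, -0.996, 0.032], [0.345, -0.002, -0.938]]
wrist_force: [-0.6, 0.8, 0.7]
gripper_width: 0.151
gripper_force: 30.0
```

servo_tool(
  deltas=[
    {"tx": 0,"ty": 0,"tz": 0.7,"ax": 0,"ay": 0,"az": 0,"claw": 5},
    {"tx": 0,"ty": 0,"tz": 1.5,"ax": 0,"ay": 0,"az": 0,"claw": 5},
    {"tx": 0,"ty": 0,"tz": 1.5,"ax": 0,"ay": 0,"az": 0,"claw": 5},
  ],
)

```text
time_s: 10.23
tcp_pos: [0.538, -0.132, 0.0765]
ee_rot: [[0.935, 0.088, 0.344], [0.082, -0.996, 0.032], [0.346, -0.002, -0.938]]
wrist_force: [-6.2, 1.6, 11.0]
gripper_width: 0.152
gripper_force: 30.0
```

servo_tool(
  deltas=[
    {"tx": 0,"ty": 0,"tz": 0,"ax": 0,"ay": 0,"az": 0,"claw": 34},
    {"tx": 0,"ty": 0,"tz": 0,"ax": 0,"ay": 0,"az": 0,"claw": 34},
    {"tx": 0,"ty": 0,"tz": 0,"ax": 0,"ay": 0,"az": 0,"claw": 34},
    {"tx": 0,"ty": 0,"tz": -5,"ax": 0,"ay": 0,"az": 0,"claw": 34},
    {"tx": 0,"ty": 0,"tz": -20,"ax": 0,"ay": 0,"az": 0,"claw": 34},
    {"tx": 0,"ty": 0,"tz": -40,"ax": 0,"ay": 0,"az": 0,"claw": 34},
    {"tx": -10,"ty": 0,"tz": -75,"ax": 0,"ay": 0,"az": 0,"claw": 34},
    {"tx": -25,"ty": 0,"tz": -100,"ax": 0,"ay": 0,"az": 0,"claw": 34},
    {"tx": -25,"ty": 0,"tz": -100,"ax": 0,"ay": 0,"az": 0,"claw": 34},
    {"tx": -25,"ty": 0,"tz": -100,"ax": 0,"ay": 0,"az": 0,"claw": 34},
    {"tx": -25,"ty": 0,"tz": -100,"ax": 0,"ay": 0,"az": 0,"claw": 34},
  ],
)

```text
time_s: 11.15
tcp_pos: [0.4808, -0.1372, 0.1604]
ee_rot: [[0.935, 0.087, 0.344], [0.081, -0.996, 0.032], [0.346, -0.002, -0.938]]
wrist_force: [-0.1, -0.4, -0.4]
gripper_width: 0.389
gripper_force: 0.0
```

```bash
python3 look.py w7 pin tag; python3 - <<'E'
import sys;sys.path.insert(0,".")
from f import *
c1=lambda im,x,y,w,h,k:cv2.resize(im[y:y+h,x:x+w],None,fx=k,fy=k,interpolation=cv2.INTER_CUBIC)
s=cv2.convertScaleAbs(capture("side"),alpha=1.8); w=cv2.imread("pics/w7.png")
A=c1(w,200,110,130,170,3.5);B=c1(s,310,160,110,120,1)
cv2.imwrite("pics/m7.png",np.hstack([A,cv2.resize(B,(340,A.shape[0]//1))]))
for l in("pin","tag"):
    for q in trace(l,"side")[:1]:
        ys,xs=np.nonzero(q["mask"]);print(l,q["confidence"],xs.min(),xs.max(),ys.min(),ys.max())
E
```

```text
11.15 [ 0.4808 -0.1372  0.1604] [[ 0.9349  0.0873  0.3441]
 [ 0.0812 -0.9962  0.032 ]
 [ 0.3456 -0.002  -0.9384]] 0.38873361418490626 [  1.9539   5.1223 -34.7384  -2.3218 -29.9727  94.8369] [-0.0804 -0.3649 -0.3948]
pin 0.69 678 273.4159292035398 183.60324483775813 ((273.5, 184.5), (33.0, 25.0), 90.0)
[ 0.5315 -0.1319  0.0999] 0.81
tag 0.82 6456 272.8697335811648 217.48574969021067 ((272.0, 214.5), (111.0, 66.0), 90.0)
[ 0.5087 -0.1362  0.056 ] 0.65
pin 0.66 355 371 182 202
tag 0.97 348 396 190 226
```

View pics/m7.png

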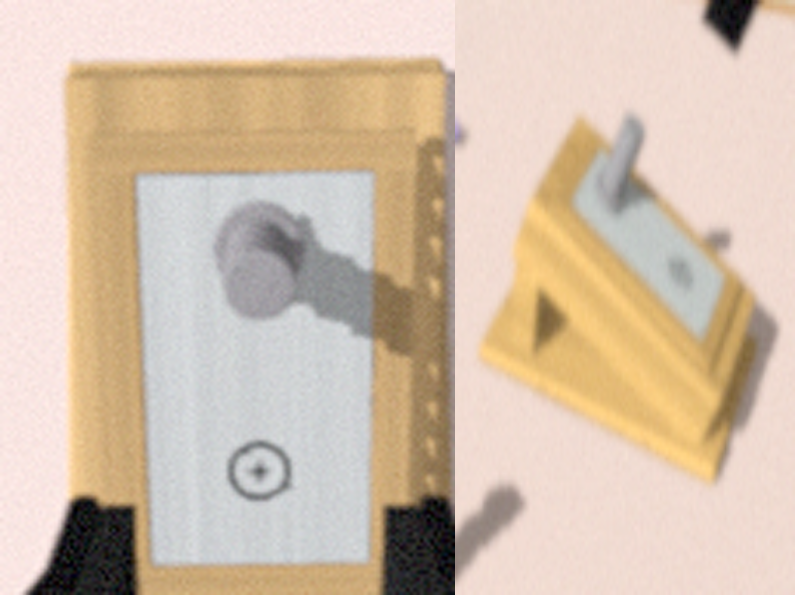

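The pin stands square in the hole with its flange on the tag and its shadow joined to the flange. The ring is clear at about (274,244.6) and the pin top at about (274.3,191.4). I've used all my pictures, so I continue numerically.

```bash
python3 - <<'E'
from f import *
T,c=ld("w7");s=sense();R=np.array(s["ee_rot"]);p=np.array(s["tcp_pos"])
def pl(u,v,z):
    o,d=ray("",u,v,T,c);a=R.T@(o-p);b=R.T@d;return a+b*(z-a[2])/b[2]
H=np.array([.5385,-.1324,.0656]);S=np.array([.4903,-.1375,.0474])
print("tri H,S",R.T@(H-p)*1e3,R.T@(S-p)*1e3)
for z in (.106,.108,.110,.112):
    E1=pl(273,159.4,z);E2=pl(274,271.1,z);r=pl(274,244.6,z)
    w1=pl(306.9,160,z)-pl(239.1,160,z);w2=pl(200+370/3.5,270,z)-pl(200+152/3.5,270,z)
    h=[(k,((pl(274.3,191.4,z-k/1e3)-r)[0]*1e3).round(1)) for k in(34,36,38,40)]
    print(z,"len",(E1-E2)[0]*1e3,"wid",w1[1]*1e3,w2[1]*1e3,"ring",r*1e3,"ring from mid",((E1+E2)[0]/2-r[0])*1e3,h)
E
```

```text
tri H,S [ 22.0335   0.5274 108.4349] [-29.7305   1.4296 108.8405]
0.106 len 90.42743051955074 wid 49.88886004984677 50.27039734058643 ring [-28.8653   1.1706 106.    ] ring from mid 22.186414226341142 [(34, np.float64(51.6)), (36, np.float64(52.1)), (38, np.float64(52.6)), (40, np.float64(53.1))]
0.108 len 91.1015189604615 wid 50.260754990315604 50.64513643880679 ring [-29.6811   1.1721 108.    ] ring from mid 22.351802154421232 [(34, np.float64(51.9)), (36, np.float64(52.4)), (38, np.float64(52.9)), (40, np.float64(53.4))]
0.11 len 91.77560740137231 wid 50.63264993078444 51.01987553702717 ring [-30.497    1.1736 110.    ] ring from mid 22.517190082501315 [(34, np.float64(52.2)), (36, np.float64(52.7)), (38, np.float64(53.2)), (40, np.float64(53.7))]
0.112 len 92.44969584228308 wid 51.004544871253266 51.39461463524754 ring [-31.3128   1.1751 112.    ] ring from mid 22.68257801058142 [(34, np.float64(52.6)), (36, np.float64(53.0)), (38, np.float64(53.5)), (40, np.float64(54.0))]
```

The tag-size fit puts the face 106 mm ahead of the tool, so the pin stopped 8.4 mm short of the TCP, where its flange should sit: it is fully seated. Next is the punch.

```bash
python3 - <<'E'
from f import *
R=Ro.from_euler("z",-11.3,degrees=True).as_matrix()@np.diag([1,-1,-1])
print(delta((.565,.152,.185),R))
E
```

```text
(array([ 111.07, -280.7 ,   14.49]), array([-0.052 , -0.3487,  0.2815]))
```

servo_tool(
  deltas=[
    {"tx": 5,"ty": -20,"tz": -20,"ax": 0,"ay": -0.05,"az": 0.04,"claw": 40},
    {"tx": 15,"ty": -55,"tz": -20,"ax": -0.01,"ay": -0.1,"az": 0.08,"claw": 40},
    {"tx": 30,"ty": -90,"tz": -20,"ax": -0.02,"ay": -0.16,"az": 0.12,"claw": 40},
    {"tx": 45,"ty": -125,"tz": -15,"ax": -0.03,"ay": -0.22,"az": 0.17,"claw": 40},
    {"tx": 60,"ty": -160,"tz": -10,"ax": -0.04,"ay": -0.28,"az": 0.22,"claw": 40},
    {"tx": 75,"ty": -195,"tz": 0,"ax": -0.052,"ay": -0.349,"az": 0.28,"claw": 40},
    {"tx": 90,"ty": -230,"tz": 5,"ax": -0.052,"ay": -0.349,"az": 0.2815,"claw": 40},
    {"tx": 105,"ty": -265,"tz": 12,"ax": -0.052,"ay": -0.349,"az": 0.2815,"claw": 40},
    {"tx": 111,"ty": -281,"tz": 14.5,"ax": -0.052,"ay": -0.349,"az": 0.2815,"claw": 40},
    {"tx": 111,"ty": -281,"tz": 14.5,"ax": -0.052,"ay": -0.349,"az": 0.2815,"claw": 40},
    {"tx": 111,"ty": -281,"tz": 14.5,"ax": -0.052,"ay": -0.349,"az": 0.2815,"claw": 40},
    {"tx": 111,"ty": -281,"tz": 14.5,"ax": -0.052,"ay": -0.349,"az": 0.2815,"claw": 40},
  ],
)

```text
time_s: 12.55
tcp_pos: [0.5642, 0.1515, 0.1854]
ee_rot: [[0.981, -0.196, -0.0], [-0.196, -0.981, -0.001], [-0.0, 0.001, -1.0]]
wrist_force: [-0.4, -0.5, 0.0]
gripper_width: 0.468
gripper_force: 0.0
```

```bash
python3 look.py w8 punch stand; python3 - <<'E'
from f import *
T,c=ld("w8");s=sense();R=np.array(s["ee_rot"]);p=np.array(s["tcp_pos"])
print("expected cap,collar px",proj("",(.565,.152,.128),T,c),proj("",(.565,.152,.056),T,c))
for q in trace("punch","wrist")[:1]:
    ys,xs=np.nonzero(q["mask"])
    for y in range(ys.min(),ys.max()+1,6): k=xs[ys==y]; print(y,k.min(),k.max())
print(delta((.565,.152,.0725),R,s))
E
```

```text
12.55 [0.5642 0.1515 0.1854] [[ 0.9805 -0.1965 -0.0002]
 [-0.1965 -0.9805 -0.0006]
 [-0.0001  0.0006 -1.    ]] 0.46812783999125523 [ 30.9145  19.7479  -8.6338   0.0263 -61.6455  47.7422] [-0.3756 -0.5242  0.0062]
punch 0.62 1390 272.8302158273381 216.89928057553956 ((273.0, 216.5), (57.0, 28.0), 90.0)
[0.5692 0.1504 0.1151] 0.57
stand 0.8 14446 220.79101481378927 192.76740966357468 ((223.49996948242188, 194.99996948242188), (182.99996948242188, 87.99998474121094), 0.0)
[0.5793 0.1977 0.0449] 0.63
expected cap,collar px [271.134  230.8993] [271.6476 200.8227]
188 273 276
194 261 284
200 259 286
206 260 285
212 262 283
218 262 284
224 260 285
230 259 287
236 260 286
242 264 282
(array([  0.06,  -0.74, 113.68]), array([0., 0., 0.]))
```

servo_tool(
  deltas=[
    {"tx": -0.3,"ty": 0.3,"tz": 25,"ax": 0,"ay": 0,"az": 0,"claw": 40},
    {"tx": -0.3,"ty": 0.3,"tz": 55,"ax": 0,"ay": 0,"az": 0,"claw": 40},
    {"tx": -0.3,"ty": 0.3,"tz": 80,"ax": 0,"ay": 0,"az": 0,"claw": 40},
    {"tx": -0.3,"ty": 0.3,"tz": 98,"ax": 0,"ay": 0,"az": 0,"claw": 40},
    {"tx": -0.3,"ty": 0.3,"tz": 108,"ax": 0,"ay": 0,"az": 0,"claw": 40},
    {"tx": -0.3,"ty": 0.3,"tz": 113,"ax": 0,"ay": 0,"az": 0,"claw": 40},
    {"tx": -0.3,"ty": 0.3,"tz": 113,"ax": 0,"ay": 0,"az": 0,"claw": 40},
    {"tx": -0.3,"ty": 0.3,"tz": 113,"ax": 0,"ay": 0,"az": 0,"claw": 40},
  ],
)

```text
time_s: 13.52
tcp_pos: [0.5654, 0.1523, 0.0737]
ee_rot: [[0.981, -0.196, 0.003], [-0.196, -0.981, 0.001], [0.003, -0.001, -1.0]]
wrist_force: [1.8, -0.3, 0.4]
gripper_width: 0.458
gripper_force: 0.0
```

servo_tool(
  deltas=[
    {"tx": 0,"ty": 0,"tz": 0,"ax": 0,"ay": 0,"az": 0,"claw": 5},
    {"tx": 0,"ty": 0,"tz": 0,"ax": 0,"ay": 0,"az": 0,"claw": 5},
    {"tx": 0,"ty": 0,"tz": 0,"ax": 0,"ay": 0,"az": 0,"claw": 5},
    {"tx": 0,"ty": 0,"tz": 0,"ax": 0,"ay": 0,"az": 0,"claw": 5},
    {"tx": 0,"ty": 0,"tz": 0,"ax": 0,"ay": 0,"az": 0,"claw": 5},
    {"tx": 0,"ty": 0,"tz": 0,"ax": 0,"ay": 0,"az": 0,"claw": 5},
  ],
)

```text
time_s: 14.02
tcp_pos: [0.5648, 0.1519, 0.0733]
ee_rot: [[0.981, -0.196, 0.002], [-0.196, -0.981, -0.0], [0.002, -0.0, -1.0]]
wrist_force: [-0.4, -0.3, 2.8]
gripper_width: 0.184
gripper_force: 30.0
```

servo_tool(
  deltas=[
    {"tx": 0,"ty": 0,"tz": -10,"ax": 0,"ay": 0,"az": 0,"claw": 5},
    {"tx": 0,"ty": 0,"tz": -40,"ax": 0,"ay": 0,"az": 0,"claw": 5},
    {"tx": 0,"ty": 0,"tz": -80,"ax": 0,"ay": 0,"az": 0,"claw": 5},
    {"tx": 0,"ty": 0,"tz": -115,"ax": 0,"ay": 0,"az": 0,"claw": 5},
    {"tx": 0,"ty": 0,"tz": -130,"ax": 0,"ay": 0,"az": 0,"claw": 5},
    {"tx": 0,"ty": 0,"tz": -130,"ax": 0,"ay": 0,"az": 0,"claw": 5},
    {"tx": 0,"ty": 0,"tz": -130,"ax": 0,"ay": 0,"az": 0,"claw": 5},
  ],
)

```text
time_s: 14.6
tcp_pos: [0.5642, 0.1522, 0.2034]
ee_rot: [[0.981, -0.196, 0.002], [-0.196, -0.981, 0.002], [0.001, -0.002, -1.0]]
wrist_force: [0.4, -1.0, -2.2]
gripper_width: 0.181
gripper_force: 30.0
```

```bash
python3 - <<'E'
from f import *
T,c=ld("w7"); he=np.array(calibration("wrist")["hand_eye"]); W=T@np.linalg.inv(he)
ring=(W@np.array([-.0289,.0011,.106,1]))[:3];print("ring",ring)
J=jigR(5.7);tgt=ring+J[:,2]*(.0573+.015)
print(tgt,delta(tgt,toolR(J)))
E
```

```text
ring [ 0.4899 -0.1372  0.0508]
[ 0.4652 -0.1397  0.1187] (array([-39.8 , 305.82,  84.06]), array([ 0.0504,  0.3457, -0.2944]))
```

servo_tool(
  deltas=[
    {"tx": -5,"ty": 30,"tz": 0,"ax": 0,"ay": 0,"az": -0.04,"claw": 5},
    {"tx": -10,"ty": 65,"tz": 0,"ax": 0,"ay": 0.05,"az": -0.08,"claw": 5},
    {"tx": -15,"ty": 100,"tz": 0,"ax": 0.01,"ay": 0.1,"az": -0.12,"claw": 5},
    {"tx": -22,"ty": 135,"tz": 0,"ax": 0.02,"ay": 0.16,"az": -0.16,"claw": 5},
    {"tx": -30,"ty": 170,"tz": 0,"ax": 0.03,"ay": 0.22,"az": -0.2,"claw": 5},
    {"tx": -38,"ty": 205,"tz": 0,"ax": 0.04,"ay": 0.28,"az": -0.25,"claw": 5},
    {"tx": -40,"ty": 240,"tz": 0,"ax": 0.05,"ay": 0.346,"az": -0.294,"claw": 5},
    {"tx": -40,"ty": 275,"tz": 5,"ax": 0.05,"ay": 0.346,"az": -0.294,"claw": 5},
    {"tx": -40,"ty": 300,"tz": 20,"ax": 0.05,"ay": 0.346,"az": -0.294,"claw": 5},
    {"tx": -40,"ty": 306,"tz": 50,"ax": 0.05,"ay": 0.346,"az": -0.294,"claw": 5},
    {"tx": -40,"ty": 306,"tz": 76,"ax": 0.05,"ay": 0.346,"az": -0.294,"claw": 5},
    {"tx": -40,"ty": 306,"tz": 84,"ax": 0.05,"ay": 0.346,"az": -0.294,"claw": 5},
  ],
)

```text
time_s: 15.6
tcp_pos: [0.4602, -0.1409, 0.1128]
ee_rot: [[0.939, 0.096, 0.329], [0.09, -0.995, 0.032], [0.331, -0.001, -0.944]]
wrist_force: [-1.1, 0.4, -2.0]
gripper_width: 0.18
gripper_force: 30.0
```

servo_tool(
  deltas=[
    {"tx": 0,"ty": 0,"tz": 0,"ax": 0,"ay": 0,"az": 0,"claw": 5},
    {"tx": 0,"ty": 0,"tz": 0,"ax": 0,"ay": 0,"az": 0,"claw": 5},
    {"tx": 0,"ty": 0,"tz": 0,"ax": 0,"ay": 0,"az": 0,"claw": 5},
  ],
)

```text
time_s: 15.85
tcp_pos: [0.4663, -0.1398, 0.1196]
ee_rot: [[0.934, 0.101, 0.342], [0.095, -0.995, 0.032], [0.344, 0.002, -0.939]]
wrist_force: [-0.2, 0.4, -1.6]
gripper_width: 0.185
gripper_force: 30.0
```

```bash
python3 look.py w9 punch tag; python3 - <<'E'
from f import *
T,c=ld("w9");s=sense();R=np.array(s["ee_rot"]);p=np.array(s["tcp_pos"])
ring=np.array([.4899,-.1372,.0508])
print("ring px",proj("",ring,T,c),"ring tool",R.T@(ring-p)*1e3,"tip px",proj("",p+R@[0,0,.0573],T,c),"slope",np.degrees(np.arccos(-R[2,2])),np.degrees(np.arctan2(R[1,0],R[0,0])))
q=trace("punch","wrist")[:1]
if q:
    ys,xs=np.nonzero(q[0]["mask"])
    for y in range(ys.min(),ys.max()+1,4): k=xs[ys==y]; print(y,k.min(),k.max()) if len(k) else 0
im=cv2.imread("pics/w9.png").astype(int)
print("   ",list(range(252,298,2)))
for r in range(200,262,2): print(r,*[f"{v:3d}" for v in im[r,252:298:2].mean(1).astype(int)])
E
```

```text
15.85 [ 0.4663 -0.1398  0.1196] [[ 0.9342  0.1006  0.3423]
 [ 0.0953 -0.9949  0.0324]
 [ 0.3438  0.0023 -0.939 ]] 0.18529598590110907 [  1.5584   7.5773 -39.0779  -3.3477 -23.3133  97.0804] [-0.2479  0.4008 -1.6309]
punch 0.73 3680 273.3407608695652 298.8336956521739 ((273.5, 299.0), (136.0, 53.0), 90.0)
[ 0.4859 -0.1415  0.0775] 0.38
tag 0.72 8183 270.8331907613345 186.63974092631065 ((271.5, 188.0), (130.0, 79.0), 90.0)
[ 0.5156 -0.1353  0.0604] 0.59
ring px [271.7903 225.2888] ring tool [-0.98   -0.4344 72.9377] tip px [272.351  231.9441] slope 20.127204143179057 5.776128651429624
231 271 275
235 267 279
239 261 286
243 256 290
247 254 293
251 253 294
255 258 289
259 258 289
263 258 289
267 258 289
271 258 289
275 258 289
279 257 289
283 257 289
287 256 290
291 256 291
295 255 291
299 255 292
339 247 299
343 247 300
347 248 298
351 250 297
355 251 295
359 254 292
363 259 287
367 273 274
    [252, 254, 256, 258, 260, 262, 264, 266, 268, 270, 272, 274, 276, 278, 280, 282, 284, 286, 288, 290, 292, 294, 296]
200 219 222 219 227 227 225 225 219 217 218 221 226 219 225 220 221 229 218 2
[... 2198 characters left out ...]
 170 171 168 144 125 208 223
248 218 204 179 173 176 170 174 181 176 167 153 149 139 122 112 116 144 171 171 165 148 195 224
250 218 196 178 169 178 185 183 190 167 166 151 150 139 128 110  97 111 151 168 169 163 176 217
252 217 188 178 173 180 193 193 188 175 166 153 146 131 127 115 107  99 115 165 173 165 160 216
254 135 114 115 154 192 196 186 183 179 163 158 145 141 126 111 106 102  98 105 115 106  98 133
256  24  27  59 159 199 184 138 129 140 156 154 139 136 133 112 108 101  92 103  90  31  43  32
258  23  36  70 164 197 141  99 132 173 162 142 139 134 130 111 106 103 102 108  96  37  36  47
260  34  40  51 161 162  95  98 108 109 103  94  84  93  86  94  92 104  96  98  83  37  41  32
```

The pixel rows show the ring centred on (271.9,224.3) and the nose tip at about (273,233), 15–16 mm above the tag and less than 1 mm off. I'll correct that, approach, and take a force baseline.

servo_tool(
  deltas=[
    {"tx": 0.5,"ty": -0.8,"tz": 4,"ax": 0,"ay": 0,"az": 0,"claw": 5},
    {"tx": 0.5,"ty": -0.8,"tz": 8,"ax": 0,"ay": 0,"az": 0,"claw": 5},
    {"tx": 0.5,"ty": -0.8,"tz": 11,"ax": 0,"ay": 0,"az": 0,"claw": 5},
    {"tx": 0.5,"ty": -0.8,"tz": 11,"ax": 0,"ay": 0,"az": 0,"claw": 5},
    {"tx": 0.5,"ty": -0.8,"tz": 11,"ax": 0,"ay": 0,"az": 0,"claw": 5},
  ],
)

```text
time_s: 16.57
tcp_pos: [0.4693, -0.139, 0.108]
ee_rot: [[0.935, 0.099, 0.34], [0.094, -0.995, 0.032], [0.341, 0.002, -0.94]]
wrist_force: [-0.1, 0.3, -1.3]
gripper_width: 0.18
gripper_force: 30.0
```

```bash
cat > fz.py <<'E'
from f import *
F=[];P=[];M=[]
for i in range(10):
    capture("wrist");s=sense();F.append(s["wrist_force"]);P.append(s["tcp_pos"]);M.append(s["moment"])
F=np.array(F);n=jigR(5.7)[:,2];ring=np.array([.4899,-.1372,.0508]);p=np.mean(P,0);R=np.array(s["ee_rot"])
print(s["time_s"],"F",F.mean(0),"normal",(F@n).mean(),(F@n).std(),"tcp height over ring plane mm",(p-ring)@n*1e3,"M",np.mean(M,0))
print("ring in tool",R.T@(ring-p)*1e3,"slope",np.degrees(np.arccos(-R[2,2])))
E
python3 fz.py
```

```text
17.0667 F [-0.2149 -0.1503 -1.2895] normal -1.1329377767588025 0.6137596729211369 tcp height over ring plane mm 61.21714036844305 M [-0.1231  0.8408 -0.0054]
ring in tool [-0.5053  0.1082 61.2176] slope 20.026098674246573
```

servo_tool(
  deltas=[
    {"tx": 0,"ty": 0,"tz": 2,"ax": 0,"ay": 0,"az": 0,"claw": 5},
    {"tx": 0,"ty": 0,"tz": 4,"ax": 0,"ay": 0,"az": 0,"claw": 5},
    {"tx": 0,"ty": 0,"tz": 6,"ax": 0,"ay": 0,"az": 0,"claw": 5},
    {"tx": 0,"ty": 0,"tz": 8,"ax": 0,"ay": 0,"az": 0,"claw": 5},
    {"tx": 0,"ty": 0,"tz": 8,"ax": 0,"ay": 0,"az": 0,"claw": 5},
    {"tx": 0,"ty": 0,"tz": 8,"ax": 0,"ay": 0,"az": 0,"claw": 5},
  ],
)

```text
time_s: 17.57
tcp_pos: [0.4723, -0.1388, 0.101]
ee_rot: [[0.935, 0.099, 0.341], [0.094, -0.995, 0.032], [0.342, 0.002, -0.94]]
wrist_force: [-1.2, -1.0, 1.0]
gripper_width: 0.179
gripper_force: 30.0
```

```bash
python3 fz.py
```

```text
18.0667 F [-0.7844 -0.0219  0.8567] normal 1.0731385947168115 0.5109258906008133 tcp height over ring plane mm 53.294224926580526 M [-0.0745  0.8538  0.0157]
ring in tool [-0.5706  0.1169 53.2947] slope 20.02678596396701
```

servo_tool(
  deltas=[
    {"tx": 0,"ty": 0,"tz": 1.5,"ax": 0,"ay": 0,"az": 0,"claw": 5},
    {"tx": 0,"ty": 0,"tz": 3,"ax": 0,"ay": 0,"az": 0,"claw": 5},
    {"tx": 0,"ty": 0,"tz": 4,"ax": 0,"ay": 0,"az": 0,"claw": 5},
    {"tx": 0,"ty": 0,"tz": 4,"ax": 0,"ay": 0,"az": 0,"claw": 5},
    {"tx": 0,"ty": 0,"tz": 4,"ax": 0,"ay": 0,"az": 0,"claw": 5},
    {"tx": 0,"ty": 0,"tz": 4,"ax": 0,"ay": 0,"az": 0,"claw": 5},
  ],
)

```text
time_s: 18.57
tcp_pos: [0.4737, -0.1386, 0.0973]
ee_rot: [[0.935, 0.099, 0.341], [0.094, -0.995, 0.032], [0.342, 0.002, -0.94]]
wrist_force: [-1.8, -0.2, 2.5]
gripper_width: 0.182
gripper_force: 30.0
```

```bash
python3 fz.py; python3 fz.py; python3 look.py w10; python3 - <<'E'
from f import *
T,c=ld("w10");im=cv2.imread("pics/w10.png").astype(int)
print("   ",list(range(252,298,2)))
for r in range(214,262,2): print(r,*[f"{v:3d}" for v in im[r,252:298:2].mean(1).astype(int)])
s=sense();R=np.array(s["ee_rot"]);p=np.array(s["tcp_pos"])
for z in(.0493,.0502): print(proj("",p+R@[0,0,z],T,c))
E
```

```text
19.0667 F [-1.2048  0.027   2.1004] normal 2.3831729242992905 0.26831114465820916 tcp height over ring plane mm 49.25085924796798 M [-0.0854  0.7846  0.0029]
ring in tool [-0.558   0.1159 49.2514] slope 20.022760212932976
19.5667 F [-1.2424 -0.2735  1.8781] normal 2.197454668232086 0.5985761701117783 tcp height over ring plane mm 49.21848181180877 M [-0.1029  0.7676 -0.0028]
ring in tool [-0.5324  0.1243 49.2191] slope 20.02034419719356
19.5667 [ 0.4736 -0.1386  0.0972] [[ 0.9349  0.0993  0.3408]
 [ 0.0939 -0.9951  0.0323]
 [ 0.3423  0.0018 -0.9396]] 0.18077216797325465 [  1.7088  10.4833 -39.7536  -3.741  -19.8202  97.3031] [-1.6999 -0.1095  3.0461]
    [252, 254, 256, 258, 260, 262, 264, 266, 268, 270, 272, 274, 276, 278, 280, 282, 284, 286, 288, 290, 292, 294, 296]
214 223 222 226 228 227 226 228 225 223 220 225 227 225 225 222 223 229 225 223 224 223 223 225
216 228 225 225 232 223 224 227 221 221 221 225 227 225 224 225 229 228 229 221 224 230 222 225
218 223 228 223 225 223 230 223 218 224 219 221 224 226 226 228 219 225 224 225 224 226 226 223
220 222 219 226 227 223 228 222 2
[... 1322 characters left out ...]
 182 174 175 176 183 189 178 167 162 149 143 123 117 122 155 169 169 170 142 141 155
250 218 198 172 178 177 186 189 190 181 166 159 154 143 125 116 104 121 159 174 175 161 144 154
252 215 191 172 175 176 197 195 184 178 169 155 143 139 128 123 105  94 115 130 139 151 139 153
254 136 119 119 159 193 198 189 185 178 166 156 152 140 125 116 104 100 103 111 107  81  70 100
256  32  33  57 161 199 202 189 188 175 174 148 153 137 133 114 103  96  96 109  92  26  50  38
258  34  32  60 167 202 165 135 130 148 162 150 137 136 121 113  98 103  98 105  88  32  44  33
260  25  31  47 159 192 121  97  90  95  96 101  95  87  88  94 100 107 105 112  83  45  44  28
[272.1843 235.7691]
[272.19   235.2492]
```

The push measures about 3.4 N, which puts the nose 6.4–7.2 mm in. The axis is 20.0° off vertical and square to the tag, and the tip is within about 1 mm of the cross. I hand it in.

```bash
python3 -c "
from station import *
print(finish_job())"
```

```text
the job is handed in; nothing more can be done
None
```

The job is handed in, but I got no verdict back. By my measurements the pin is fully home with its flange on the tag. The punch is held square to the slope, its tip about 1 mm from the ring's centre and its nose about half way in (6.4–7.2 mm of 14 mm). The arm was not commanded near the tray, jar or pliers.

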